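# Run a fingertip along the shuttle's trip bar

### The job

Do the start-of-shift check of the trip bar across the front of the loading shuttle: with the closed fingertips press the bar lightly towards the shuttle at the end that has the limit switch behind it, far enough to trip the switch, then run the fingertips slowly along the bar right to its other end, keeping it pressed in all the way. Then let it spring back out and move clear. Grip nothing, and leave all the loose parts lying where they are.

Things in the scene. Friction and masses are not known exactly. Their poses are not given: they have to be found in the camera images.
- shuttle: fixed loading shuttle. Origin on the table under the middle of the trip bar's outer face (bar out); x into the shuttle (the way the bar is pressed), y along the bar, z up. Base plate x -0.055 to 0.305, y +-0.18, top z 0.015, bare in front of the bar; carriage plate x 0.03 to 0.205, y +-0.10, top z 0.060; connector nest on it x 0.095 to 0.20, top z 0.090; drive behind lower than z 0.085
- trip_bar: plain aluminium bar 300 mm long (y +-0.15 of its frame), 12 mm thick, 36 mm tall, from 28 to 64 mm above the table, across the shuttle's front (robot's side). Slides straight in along the shuttle's x on two sprung rods, without tilting. Origin at table height under the middle of its outer face (the plane x = 0, pressed towards +x); moves with the bar; axes as the shuttle's
- bar_face (a point): middle of the trip bar's outer face, 46 mm above the table; moves with the bar; axes as the shuttle's
- bar_travel (a joint): how far the trip bar is pressed in, m: 0 sprung out, 0.015 on its stops. The switch trips at 0.004; 0.007 is a good working depth. Springs: about 3 N to start it, 0.45 N more per mm (6 N at 7 mm); it springs back by itself
- limit_switch: limit switch: grey box 58 x 30 mm, top 76 mm above the table, black cable gland at the back, standing on the base plate beside the carriage just behind one end of the bar: at y +0.125 or -0.125 of the shuttle, either by chance. Origin under the middle of its front face, 34 mm behind the bar's outer face and 15 mm above the table; axes as the shuttle's
- end_stop: slim dark steel stop bracket, 30 mm wide, 44 mm tall, behind the other end of the bar; origin and axes as for the switch
- housing_a: loose orange connector housing, 25 x 18 x 14 mm, 12 g; origin under its centre. Not to be moved; on the carriage plate, its centre 56 to 64 mm behind the outer face of the bar, left half (y above 0)
- housing_b: loose orange connector housing, 25 x 18 x 14 mm, 12 g; origin under its centre. Not to be moved; on the carriage plate, its centre 56 to 64 mm behind the outer face of the bar, right half
- housing_c: loose orange connector housing, 25 x 18 x 14 mm, 12 g; origin under its centre. Not to be moved; on the table, its centre 90 to 115 mm in front of the bar, left half
- housing_d: loose orange connector housing, 25 x 18 x 14 mm, 12 g; origin under its centre. Not to be moved; on the table, its centre 90 to 115 mm in front of the bar, right half
- bush_a: loose flanged brass bush, 22 mm across, 20 mm tall, standing on the table 90 to 115 mm in front of the bar's middle; origin under its centre. Not to be moved
- oil_bottle: small oil bottle, 38 mm across, 85 mm tall, left of the shuttle; origin under its centre. Not to be moved
- insert_cup: white bowl, 68 mm across, 40 mm tall, left of the shuttle; origin under its centre. Not to be moved
- screwdriver: screwdriver 160 mm long lying on the table right of the shuttle, roughly along x; origin near its middle. Not to be moved

How it is judged:
By the outcome, as a careful person would: the job done as asked, in the order asked, and still so for the second after the job is handed in, with the robot touching nothing.
It also fails if it takes over 48 s, if anything falls off the work surface, if the arm or the gripper's body presses on something with over 40 N, if the wrist force passes 120 N, or if a joint passes its speed limit or range.

### The arm

A 7-joint arm with a two-finger parallel gripper is mounted at the origin on the work surface. World frame = base frame: x ahead of the robot, y to its left, z up, the work surface at z = 0. Lengths are in m, angles in rad, forces in N, time in s.
With the tool pointing down it reaches from about 0.4 to 0.85 m from the base axis. Payload 10.4 kg.
Tool frame: the origin (TCP) lies midway between the tips of the shut fingers; the grasp point (between the pads) lies r.grip_point_offset behind it (r.grip_point_offset is the distance from the TCP to the grasp point, in m); z points along the fingers, y is the line along which they close (so a half turn about z gives the same grasp; the last joint's range is limited). The gripper opens to 87 mm and grips with 3 to 60 N. Pads are 19 mm wide; open, the fingers measure 117 mm over their backs; the gripper's body (75 mm by 190 mm) begins 51 mm behind the grasp point.
Start: joints at [-1.319, 0.332, -0.065, 1.46, 0.022, 1.35, -0.088], TCP at [0.17, 0.602, 0.223] pointing down, gripper open.
Joint ranges: [-2.6, 2.6], [-0.5, 2.12], [-1.47, 1.34], [0.16, 2.42], [-1.27, 4.41], [0.06, 2.06], [-2.6, 2.6]. Speed limits (rad/s): [2.22, 2.22, 2.79, 2.79, 3.14, 3.14, 3.14].

### API

Orientations are given as a unit quaternion [x, y, z, w].
In Python, from bench import r gives the robot as it stands.
- The arm moves only by the tool play_rows, never from a script. Its arguments are lists of equal length, an entry for each row: "claw": the closure, from 0 (fully open) to 1 (shut); "delta_pos": the shift along the tool's x, y, z scaled (see below), a list of three; "delta_rot": the turn, a rotation vector about the tool's x, y, z scaled (see below), a list of three. A call has 1 to 8 rows; each row shifts and turns the commanded pose from where the row before left it, along the tool's axes as they then stand; what a row does not reach is not made up. The controller multiplies each number of a shift by 200 mm and each number of a turn by pi rad. A row lasts 1/10 s, in which the tool goes at most 50 mm and 8.59 degrees, less where a joint would pass 70% of its speed; a pose out of reach is approached as far as the arm can. A call with a number of a shift or a turn outside -1 to 1 is refused whole. A call with a gripper value outside its range is refused whole. The fingers move at their own pace and stop on an object; "squeeze" is the grip in N (left out, the last holds). Time passes only in rows, so rows that do not move let the fingers close. It gives the time, the measured TCP pose, the force, the opening and the grip force at its end, in the units of the state.
- r.read_state(): the state, without advancing time (a new reading comes with each control period).
- r.camera(name): name is "scene" or "top" or "wrist"; returns a dict with "pixels" (480x640x3 uint8, red, green, blue), "camera_matrix" (3x3 intrinsics, pixels), "D" ([k1, k2, p1, p2, k3] as OpenCV has them; the pictures are not rectified), "cam_to_world" (4x4, takes a point from camera to world coordinates); the wrist camera has in their place "hand_eye" (4x4, takes a point from camera to tool coordinates, whose origin is the TCP and whose axes are the flange's). Camera axes: x right, y up, looking along -z (the intrinsics and any distortion apply to the point x, -y, -z); pixel columns grow to the right and rows downward; lengths in m; the calibration is good to about 2 mm. A picture is of the moment at which its call begins: read the wrist's pose just before it. There is no depth.
- r.close_job(): hands the job in; it is judged then, once.
The state is a dict: "time": time; "joint_positions": joint angles; "joint_vel": joint speeds; "joint_torque": joint torques, N m; "ee_pos": TCP position; "eef_rot": TCP orientation; "ft_force": force on the tool from outside, world axes, zero at the start; "torque": the same for the moment, N m; "width": finger opening in m; "grip_force": force on a finger pad.
Only numpy, scipy, OpenCV 4.12 (cv2) and the standard library are available. Lean on these libraries where they do the work, as an engineer would, in place of code of your own. Each camera call takes 0.05 s, during which the arm holds its last target. There are 200 camera calls.

## Working session

There is one attempt and no reset: what is moved stays moved. The work goes in short steps, Python scripts to look and compute and a tool call to move; the robot and the scene stay as the last step left them, time stands still between calls to the robot, and variables do not carry over. Pictures are saved under pics/ and viewed, at most 10 in all, crops included, and the job is handed in when it is done.

Besides the shell and the picture viewer there is one more tool, called after "Emit:" by a JSON object that holds its "method" and its "body". play_rows: Moves the arm, as the interface text tells. Shifts and turns lie within -1 to 1; 1 stands for 200 mm of shift or pi rad of turn. Its arguments: {"type":"object","properties":{"claw":{"type":"array"},"delta_pos":{"type":"array"},"delta_rot":{"type":"array"},"squeeze":{"type":"number"}},"required":["claw","delta_pos","delta_rot"]}

```bash
mkdir -p pics; python3 - <<'E'
from bench import r
import cv2,numpy as np
s=r.read_state();print({k:np.round(v,3).tolist() for k,v in s.items()},r.grip_point_offset)
for n in("scene","top"):
    c=r.camera(n);cv2.imwrite(f"pics/{n}.png",c["pixels"][...,::-1]);np.savez(n+".npz",**c)
    print(n,np.round(c["camera_matrix"],1).tolist(),c["D"],np.round(c["cam_to_world"],3).tolist())
E
```

```text
{'time': 0.0, 'joint_positions': [-1.319, 0.333, -0.065, 1.461, 0.022, 1.35, -0.088], 'joint_vel': [-0.001, -0.001, -0.0, -0.002, -0.0, -0.0, 0.0], 'joint_torque': [-0.0, -62.323, 0.025, -38.99, -0.061, 0.039, 0.0], 'ee_pos': [0.169, 0.601, 0.222], 'eef_rot': [0.137, 0.991, -0.001, -0.0], 'ft_force': [0.387, 1.07, 0.343], 'torque': [0.011, 0.018, 0.017], 'grip_force': 0.0, 'width': 0.087} 0.0187
scene [[595.8, 0.0, 320.1], [0.0, 595.8, 239.2], [0.0, 0.0, 1.0]] [-0.09486077  0.          0.          0.          0.        ] [[-0.257, -0.715, 0.651, 1.285], [0.966, -0.187, 0.177, 0.227], [-0.005, 0.674, 0.739, 0.909], [0.0, 0.0, 0.0, 1.0]]
top [[583.9, 0.0, 317.2], [0.0, 583.9, 238.8], [0.0, 0.0, 1.0]] [-0.13323235  0.          0.          0.          0.        ] [[-0.021, 0.986, -0.168, 0.319], [-1.0, -0.021, 0.004, 0.03], [0.0, 0.168, 0.986, 1.335], [0.0, 0.0, 0.0, 1.0]]
```

View pics/top.png

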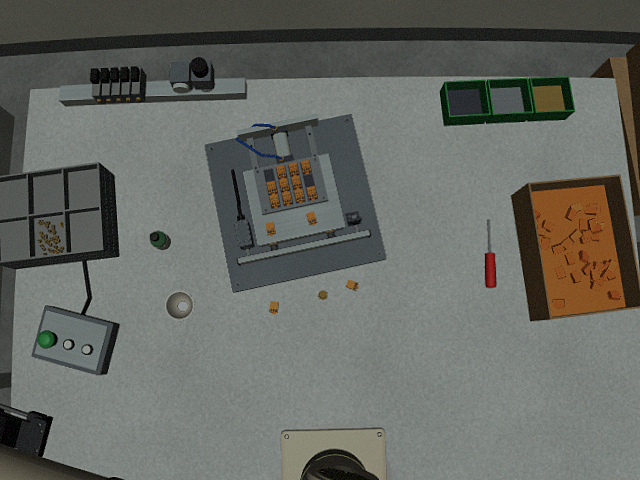

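View pics/scene.png

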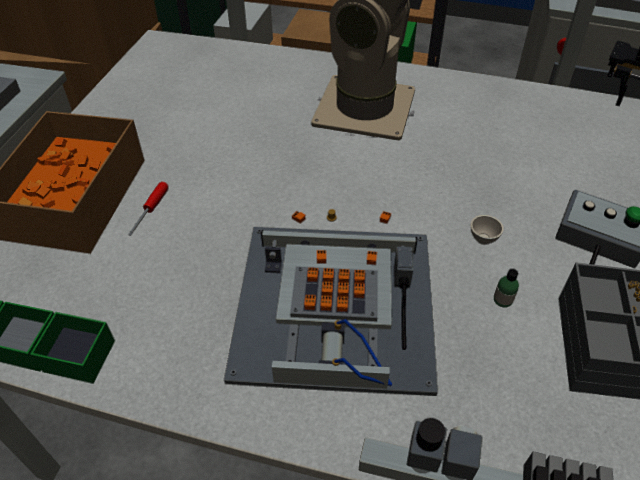

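The switch (grey box with cable gland, top px ~(243,232)) is behind the bar's left (+y) end. The dark stop is at ~(353,218), and the bar runs from ~(238,262) to (370,233). Next I zoom in on the bar.

```bash
cat > h.py <<'E'
import numpy as np,cv2
def ray(c,uv,z):
    p=cv2.undistortPoints(np.array(uv,float).reshape(-1,1,2),c["camera_matrix"],c["D"])[:,0]
    T=c["cam_to_world"];d=np.c_[p[:,0],-p[:,1],-np.ones(len(p))]@T[:3,:3].T
    return T[:3,3]+d*((z-T[2,3])/d[:,2])[:,None]
def proj(c,P):
    T=c["cam_to_world"];q=(np.array(P,float)-T[:3,3])@T[:3,:3];q=q*[1,-1,-1]
    return cv2.projectPoints(q.reshape(-1,1,3),np.zeros(3),np.zeros(3),c["camera_matrix"],c["D"])[0][:,0]
E
python3 - <<'E'
import cv2,numpy as np
a=cv2.imread("pics/top.png")[200:320,220:400]
cv2.imwrite("pics/tc.png",cv2.resize(a,None,fx=4.4,fy=4.4,interpolation=cv2.INTER_CUBIC))
a=cv2.imread("pics/scene.png")[200:290,240:440]
cv2.imwrite("pics/sc.png",cv2.resize(a,None,fx=4,fy=4,interpolation=cv2.INTER_CUBIC))
E
```

```text
(no output)
```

View pics/tc.png

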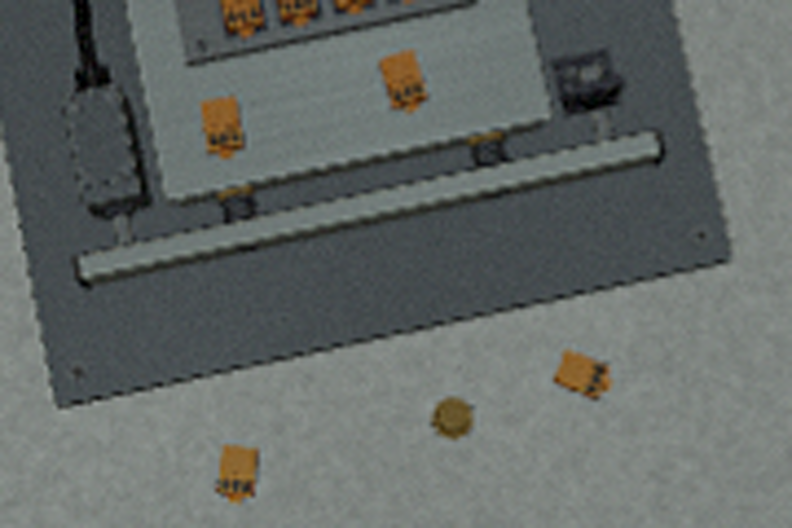

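View pics/sc.png

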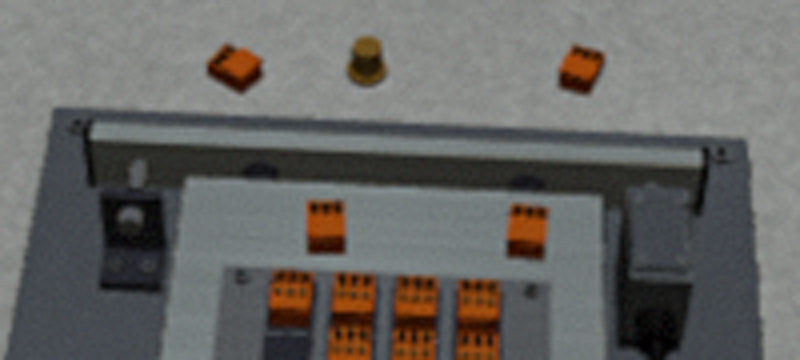

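The crops show the bar clearly, with the switch box at the left end (crop ~(110,150)) and the bracket at the right. I'll fit the bar's top face and the base plate numerically.

```bash
python3 - <<'E'
import cv2,numpy as np
from h import *
t=dict(np.load("top.npz"));s=dict(np.load("scene.npz"))
def rep(n,c,poly):
    g=cv2.cvtColor(c["pixels"],cv2.COLOR_RGB2GRAY).astype(np.uint8)
    m=np.zeros_like(g);cv2.fillPoly(m,[np.array(poly,np.int32)],255)
    th=cv2.threshold(g[m>0].reshape(-1,1),0,255,cv2.THRESH_OTSU)[0]
    m=((g>th)&(m>0)).astype(np.uint8)
    k,l,st,_=cv2.connectedComponentsWithStats(m);i=1+np.argmax(st[1:,4])
    v,u=np.nonzero(l==i);W=ray(c,np.c_[u,v],.064)[:,:2]
    (cx,cy),wh,a=cv2.minAreaRect((W*1000).astype(np.float32))
    mu=W.mean(0);_,_,V=np.linalg.svd(W-mu,full_matrices=False);e=V[0]*np.sign(V[0][1]);yaw=np.arctan2(-e[0],e[1])
    x=np.array([np.cos(yaw),np.sin(yaw)])
    print(n,th,"ctr",np.round(mu,4),"rect",cx,cy,wh,"yaw",yaw,np.degrees(yaw),"len",np.ptp((W-mu)@e),"origin",mu-.006*x)
def crop(p,o,f): return [(o[0]+a/f,o[1]+b/f) for a,b in p]
rep("top",t,crop([(62,252),(420,180),(620,132),(675,120),(680,165),(80,300)],(220,200),4.4))
rep("scene",s,crop([(75,112),(720,138),(720,178),(75,148)],(240,200),4))
# plate front corners at z=.015
A=ray(t,crop([(60,407),(730,260)],(220,200),4.4),.015);print("plate",A,np.linalg.norm(A[0]-A[1]))
m=A.mean(0)[:2];d=A[0]-A[1];yaw=np.arctan2(-d[0],d[1]);print(yaw,m+.055*np.array([np.cos(yaw),np.sin(yaw)]))
print("loose",ray(t,crop([(237,470),(453,415),(583,372)],(220,200),4.4),.014))
E
```

```text
top 91.0 ctr [0.5197 0.054 ] rect 519.396728515625 55.175384521484375 (11.210083961486816, 295.1542663574219) yaw 0.1954726809105409 11.199759626281448 len 0.29515708037486404 origin [0.51379364 0.05284634]
scene 88.0 ctr [0.5229 0.0558] rect 522.5478515625 56.9578857421875 (12.71906852722168, 294.47320556640625) yaw 0.1947837938774857 11.160289306726096 len 0.29447243916795696 origin [0.51697701 0.05462171]
plate [[ 0.42362194  0.21658169  0.015     ]
 [ 0.49263247 -0.13131365  0.015     ]] 0.35467397196685463
0.1958237001375754 [0.51207603 0.05333562]
loose [[ 0.38964848  0.12566583  0.014     ]
 [ 0.41558383  0.01431248  0.014     ]
 [ 0.43625297 -0.05318267  0.014     ]]
```

Two views agree: bar origin ≈ (0.515, 0.0545), yaw 11.2°, switch on the +y side. Now I close the fingers and align the tool so x = −press direction and y = along the bar.

Emit:
{"method": "play_rows", "body": {"claw": [1,1,1,1,1,1], "delta_pos": [[0,0,0],[0,0,0],[0,0,0],[0,0,0],[0,0,0],[0,0,0]], "delta_rot": [[0,0,-0.0374],[0,0,-0.0374],[0,0,-0.0374],[0,0,-0.0374],[0,0,0],[0,0,0]], "squeeze": 5}}

```text
time: 0.7
ee_pos: [0.1696, 0.6014, 0.2223]
eef_rot: [-0.096, 0.995, -0.0, -0.0]
ft_force: [-0.1, -1.0, 0.2]
width: 0.047
grip_force: 0.0
```

Emit:
{"method": "play_rows", "body": {"claw": [1,1,1,1,1,1,1,1], "delta_pos": [[-0.07,-0.17,0],[-0.07,-0.17,0],[-0.07,-0.17,0],[-0.07,-0.17,0],[-0.07,-0.17,0],[-0.07,-0.17,0],[-0.07,-0.17,0],[-0.07,-0.17,0]], "delta_rot": [[0,0,0],[0,0,0],[0,0,0],[0,0,0],[0,0,0],[0,0,0],[0,0,0],[0,0,0]]}}

```text
time: 1.5
ee_pos: [0.3328, 0.3551, 0.2226]
eef_rot: [-0.096, 0.995, 0.0, 0.0]
ft_force: [1.1, -0.5, 0.8]
width: 0.0006
grip_force: 0.0
```

```bash
cat > st.py <<'E'
import numpy as np
from bench import r
from scipy.spatial.transform import Rotation as R
s=r.read_state();yaw=.1953;O=np.array([.515,.0545])
M=np.array([[np.cos(yaw),np.sin(yaw)],[-np.sin(yaw),np.cos(yaw)]])
A=R.from_quat(s["eef_rot"]).as_matrix()
print("t",s["time"],"bar xy mm",np.round(M@(np.array(s["ee_pos"][:2])-O)*1000,1),"z",round(s["ee_pos"][2]*1000,1),"F",np.round(M@np.array(s["ft_force"])[:2],2),round(s["ft_force"][2],2),"toolx deg",np.degrees(np.arctan2(-A[1,0],-A[0,0])),"z",np.round(A[:,2],3),"w",s["width"])
E
python3 st.py
```

```text
t 1.5 bar xy mm [-120.4  330.2] z 222.6 F [ 1.02 -0.72] 0.81 toolx deg 10.98918222069069 z [ 0.  0. -1.] w 0.0006008791805142425
```

Emit:
{"method": "play_rows", "body": {"claw": [1,1,1,1,1,1], "delta_pos": [[-0.067,-0.158,0],[-0.067,-0.158,0],[-0.067,-0.158,0],[-0.067,-0.158,0],[-0.067,-0.158,0],[-0.067,-0.158,0]], "delta_rot": [[0,0,-0.0012],[0,0,0],[0,0,0],[0,0,0],[0,0,0],[0,0,0]]}}

```text
time: 2.1
ee_pos: [0.449, 0.1852, 0.2227]
eef_rot: [-0.098, 0.995, 0.0, 0.0]
ft_force: [0.9, -0.1, 0.9]
width: 0.0006
grip_force: 0.0
```

Emit:
{"method": "play_rows", "body": {"claw": [1,1,1,1,1,1,1,1], "delta_pos": [[0,0,0.14],[0,0,0.14],[0,0,0.14],[0,0,0.1],[0,0,0.08],[0,0,0],[0,0,0],[0,0,0]], "delta_rot": [[0,0,0],[0,0,0],[0,0,0],[0,0,0],[0,0,0],[0,0,0],[0,0,0],[0,0,0]]}}

```text
time: 2.9
ee_pos: [0.449, 0.1868, 0.1036]
eef_rot: [-0.099, 0.995, 0.0, 0.001]
ft_force: [0.2, -0.6, -0.4]
width: 0.0006
grip_force: 0.0
```

```bash
python3 st.py; python3 - <<'E'
from bench import r
import cv2
c=r.camera("top");cv2.imwrite("pics/t2.png",cv2.resize(c["pixels"][180:330,200:400,::-1],None,fx=4,fy=4,interpolation=cv2.INTER_CUBIC))
E
```

```text
t 2.9 bar xy mm [-39.1 142.6] z 103.6 F [ 0.08 -0.65] -0.39 toolx deg 11.343614086296476 z [ 0.001  0.001 -1.   ] w 0.0006291316985709836
```

View pics/t2.png

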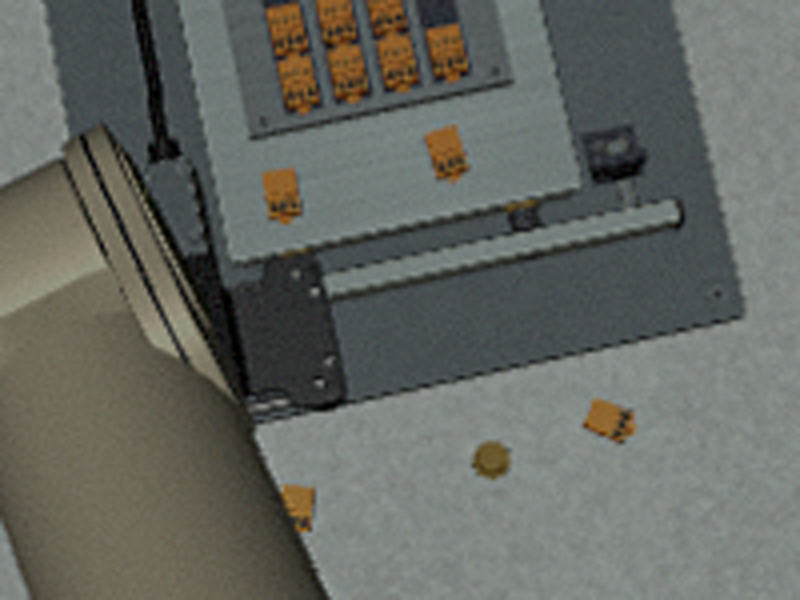

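The gripper stands in front of the bar's left end, with the rest untouched. The descent was clipped by the speed limits, so I continue it more slowly.

Emit:
{"method": "play_rows", "body": {"claw": [1,1,1,1,1,1,1,1], "delta_pos": [[0,0,0.05],[0,0,0.05],[0,0,0.05],[0,0,0.05],[0,0,0.05],[0,0,0.05],[0,0,0],[0,0,0]], "delta_rot": [[0,0,0],[0,0,0],[0,0,0],[0,0,0],[0,0,0],[0,0,0],[0,0,0],[0,0,0]]}}

```text
time: 3.75
ee_pos: [0.4484, 0.1863, 0.0424]
eef_rot: [-0.099, 0.995, -0.0, -0.0]
ft_force: [-0.1, -1.0, -0.1]
width: 0.0005
grip_force: 0.0
```

```bash
for i in 1 ; do python3 st.py; done; python3 -c "
from bench import r
print(r.read_state()['joint_positions'])"
```

```text
t 3.75 bar xy mm [-39.8 142.3] z 42.4 F [-0.28 -1.  ] -0.13 toolx deg 11.396526152994058 z [-0. -0. -1.] w 0.0004878953588241512
[-0.71594811  0.21842641  0.24988403  2.02712601 -0.06814152  0.90417609
  1.34013504]
```

Emit:
{"method": "play_rows", "body": {"claw": [1,1,1,1,1,1,1], "delta_pos": [[-0.02,0,0],[-0.02,0,0],[-0.02,0,0],[-0.02,0,0],[-0.02,0,0],[-0.02,0,0],[0,0,0]], "delta_rot": [[0,0,0.0011],[0,0,0],[0,0,0],[0,0,0],[0,0,0],[0,0,0],[0,0,0]]}}

```text
time: 4.45
ee_pos: [0.4725, 0.1912, 0.0426]
eef_rot: [-0.098, 0.995, 0.0, 0.0]
ft_force: [0.6, 0.8, -0.3]
width: 0.0005
grip_force: 0.0
```

Emit:
{"method": "play_rows", "body": {"claw": [1,1,1,1,1], "delta_pos": [[-0.01,0,0],[-0.01,0,0],[-0.01,0,0],[0,0,0],[0,0,0]], "delta_rot": [[0,0,0],[0,0,0],[0,0,0],[0,0,0],[0,0,0]]}}

```text
time: 4.95
ee_pos: [0.4774, 0.1922, 0.0424]
eef_rot: [-0.098, 0.995, -0.0, -0.0]
ft_force: [-4.0, -1.1, 1.1]
width: 0.0007
grip_force: 1.9
```

```bash
python3 st.py
```

```text
t 4.95 bar xy mm [-10.1 142.4] z 42.4 F [-4.15 -0.31] 1.07 toolx deg 11.204994336979125 z [-0.001 -0.    -1.   ] w 0.0007415539711065262
```

Emit:
{"method": "play_rows", "body": {"claw": [1,1,1,1], "delta_pos": [[-0.01,0,0],[-0.005,0,0],[0,0,0],[0,0,0]], "delta_rot": [[0,0,0],[0,0,0],[0,0,0],[0,0,0]]}}

```text
time: 5.35
ee_pos: [0.4804, 0.1928, 0.0424]
eef_rot: [-0.098, 0.995, -0.0, -0.0]
ft_force: [-5.1, -2.0, 3.0]
width: 0.0006
grip_force: 2.5
```

Emit:
{"method": "play_rows", "body": {"claw": [1,1,1,1], "delta_pos": [[-0.005,0,0],[-0.005,0,0],[0,0,0],[0,0,0]], "delta_rot": [[0,0,0],[0,0,0],[0,0,0],[0,0,0]]}}

```text
time: 5.75
ee_pos: [0.4823, 0.1932, 0.0424]
eef_rot: [-0.098, 0.995, -0.0, -0.001]
ft_force: [-4.5, -1.4, 1.7]
width: 0.0004
grip_force: 2.9
```

```bash
python3 st.py; python3 - <<'E'
from bench import r
import numpy as np
f=[]
for i in range(8):
    c=r.camera("scene");s=r.read_state();f.append(s["ft_force"][:2]@np.array([.981,.194]))
print(np.round(f,2),np.mean(f))
import cv2
cv2.imwrite("pics/s2.png",cv2.resize(c["pixels"][190:290,240:440,::-1],None,fx=4,fy=4,interpolation=cv2.INTER_CUBIC))
E
```

```text
t 5.75 bar xy mm [ -5.2 142.4] z 42.4 F [-4.68 -0.53] 1.71 toolx deg 11.204868736625958 z [-0.001 -0.    -1.   ] w 0.00042387013292942557
[-5.94 -5.97 -5.59 -5.79 -4.62 -7.03 -6.6  -5.97] -5.9386098202698605
```

View pics/s2.png

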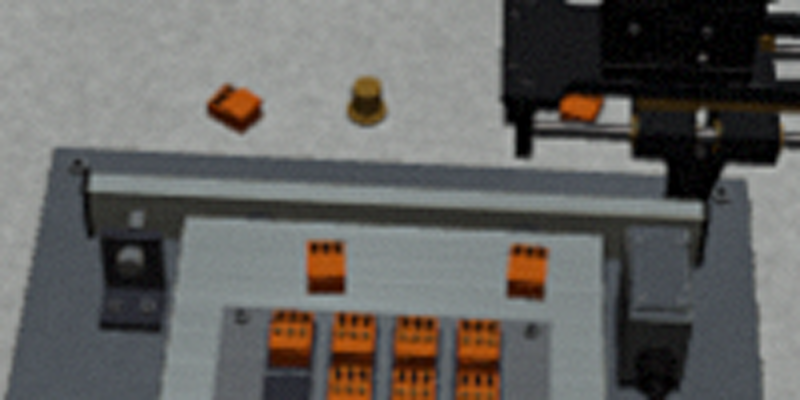

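The bar is pressed in (crop: finger ~(695,195) at the bar's end by the switch box at ~(660,270)). The mean force of 5.9 N means about 7 mm depth. Now the slow run along the bar.

Emit:
{"method": "play_rows", "body": {"claw": [1,1,1,1,1,1,1,1], "delta_pos": [[0,-0.006,0],[0,-0.01,0],[0,-0.0125,0],[0,-0.0125,0],[0,-0.0125,0],[0,-0.0125,0],[0,-0.0125,0],[0,-0.0125,0]], "delta_rot": [[0,0,0],[0,0,0],[0,0,0],[0,0,0],[0,0,0],[0,0,0],[0,0,0],[0,0,0]]}}

```text
time: 6.95
ee_pos: [0.4853, 0.1761, 0.0421]
eef_rot: [-0.098, 0.995, 0.0, -0.001]
ft_force: [-5.6, 2.5, 0.0]
width: 0.0006
grip_force: 2.9
```

Emit:
{"method": "play_rows", "body": {"claw": [1,1,1,1,1,1,1,1], "delta_pos": [[0,-0.0125,0],[0,-0.0125,0],[0,-0.0125,0],[0,-0.0125,0],[0,-0.0125,0],[0,-0.0125,0],[0,-0.0125,0],[0,-0.0125,0]], "delta_rot": [[0,0,0],[0,0,0],[0,0,0],[0,0,0],[0,0,0],[0,0,0],[0,0,0],[0,0,0]]}}

```text
time: 7.75
ee_pos: [0.4891, 0.1564, 0.0421]
eef_rot: [-0.098, 0.995, 0.0, -0.001]
ft_force: [-5.6, 2.5, 0.9]
width: 0.0005
grip_force: 2.9
```

```bash
python3 st.py
```

```text
t 7.75 bar xy mm [ -5.6 105. ] z 42.1 F [-4.98  3.56] 0.92 toolx deg 11.250619452637848 z [-0.002  0.    -1.   ] w 0.0005053738948793072
```

Emit:
{"method": "play_rows", "body": {"claw": [1,1,1,1,1,1,1,1], "delta_pos": [[-0.001,-0.0125,0],[-0.001,-0.0125,0],[0,-0.0125,0],[0,-0.0125,0],[0,-0.0125,0],[0,-0.0125,0],[0,-0.0125,0],[0,-0.0125,0]], "delta_rot": [[0,0,0],[0,0,0],[0,0,0],[0,0,0],[0,0,0],[0,0,0],[0,0,0],[0,0,0]]}}

```text
time: 8.55
ee_pos: [0.4933, 0.1368, 0.042]
eef_rot: [-0.098, 0.995, 0.0, -0.001]
ft_force: [-6.9, 2.7, -1.0]
width: 0.0005
grip_force: 3.1
```

Emit:
{"method": "play_rows", "body": {"claw": [1,1,1,1,1,1,1,1], "delta_pos": [[-0.001,-0.0125,0],[0,-0.0125,0],[0,-0.0125,0],[0,-0.0125,0],[0,-0.0125,0],[0,-0.0125,0],[0,-0.0125,0],[0,-0.0125,0]], "delta_rot": [[0,0,0],[0,0,0],[0,0,0],[0,0,0],[0,0,0],[0,0,0],[0,0,0],[0,0,0]]}}

```text
time: 9.35
ee_pos: [0.4974, 0.1172, 0.042]
eef_rot: [-0.098, 0.995, 0.0, -0.001]
ft_force: [-7.5, 2.8, 0.2]
width: 0.0009
grip_force: 3.1
```

```bash
python3 st.py
```

```text
t 9.35 bar xy mm [-5.1 65. ] z 42.0 F [-6.85  4.18] 0.19 toolx deg 11.253122487864704 z [-0.002  0.    -1.   ] w 0.0008957001126189811
```

Emit:
{"method": "play_rows", "body": {"claw": [1,1,1,1,1,1,1,1], "delta_pos": [[0,-0.0125,0],[0,-0.0125,0],[0,-0.0125,0],[0,-0.0125,0],[0,-0.0125,0],[0,-0.0125,0],[0,-0.0125,0],[0,-0.0125,0]], "delta_rot": [[0,0,0],[0,0,0],[0,0,0],[0,0,0],[0,0,0],[0,0,0],[0,0,0],[0,0,0]]}}

```text
time: 10.15
ee_pos: [0.5012, 0.0976, 0.0419]
eef_rot: [-0.098, 0.995, 0.0, -0.001]
ft_force: [-7.1, 2.5, -0.2]
width: 0.0006
grip_force: 3.1
```

Emit:
{"method": "play_rows", "body": {"claw": [1,1,1,1,1,1,1,1], "delta_pos": [[0,-0.0125,0],[0,-0.0125,0],[0,-0.0125,0],[0,-0.0125,0],[0,-0.0125,0],[0,-0.0125,0],[0,-0.0125,0],[0,-0.0125,0]], "delta_rot": [[0,0,0],[0,0,0],[0,0,0],[0,0,0],[0,0,0],[0,0,0],[0,0,0],[0,0,0]]}}

```text
time: 10.95
ee_pos: [0.5051, 0.0779, 0.0419]
eef_rot: [-0.098, 0.995, 0.0, -0.001]
ft_force: [-6.5, 1.3, -0.4]
width: 0.0004
grip_force: 3.1
```

```bash
python3 st.py
```

```text
t 10.95 bar xy mm [-5.2 24.8] z 41.9 F [-6.17  2.5 ] -0.44 toolx deg 11.24031334197044 z [-0.002  0.    -1.   ] w 0.0003827314493626623
```

Steady; continuing.

Emit:
{"method": "play_rows", "body": {"claw": [1,1,1,1,1,1,1,1], "delta_pos": [[0,-0.0125,0],[0,-0.0125,0],[0,-0.0125,0],[0,-0.0125,0],[0,-0.0125,0],[0,-0.0125,0],[0,-0.0125,0],[0,-0.0125,0]], "delta_rot": [[0,0,0],[0,0,0],[0,0,0],[0,0,0],[0,0,0],[0,0,0],[0,0,0],[0,0,0]]}}

```text
time: 11.75
ee_pos: [0.509, 0.0582, 0.0419]
eef_rot: [-0.098, 0.995, 0.0, -0.001]
ft_force: [-7.4, 2.2, 0.1]
width: 0.0003
grip_force: 3.1
```

Emit:
{"method": "play_rows", "body": {"claw": [1,1,1,1,1,1,1,1], "delta_pos": [[0,-0.0125,0],[0,-0.0125,0],[0,-0.0125,0],[0,-0.0125,0],[0,-0.0125,0],[0,-0.0125,0],[0,-0.0125,0],[0,-0.0125,0]], "delta_rot": [[0,0,0],[0,0,0],[0,0,0],[0,0,0],[0,0,0],[0,0,0],[0,0,0],[0,0,0]]}}

```text
time: 12.55
ee_pos: [0.5129, 0.0386, 0.0419]
eef_rot: [-0.098, 0.995, 0.0, -0.001]
ft_force: [-7.2, 2.4, -0.2]
width: 0.0005
grip_force: 3.1
```

```bash
python3 st.py
```

```text
t 12.55 bar xy mm [ -5.2 -15.2] z 41.9 F [-6.61  3.76] -0.24 toolx deg 11.236881478980163 z [-0.003  0.    -1.   ] w 0.0005499674567276816
```

Emit:
{"method": "play_rows", "body": {"claw": [1,1,1,1,1,1,1,1], "delta_pos": [[0,-0.0125,0],[0,-0.0125,0],[0,-0.0125,0],[0,-0.0125,0],[0,-0.0125,0],[0,-0.0125,0],[0,-0.0125,0],[0,-0.0125,0]], "delta_rot": [[0,0,0],[0,0,0],[0,0,0],[0,0,0],[0,0,0],[0,0,0],[0,0,0],[0,0,0]]}}

```text
time: 13.35
ee_pos: [0.5168, 0.0189, 0.0419]
eef_rot: [-0.098, 0.995, 0.0, -0.001]
ft_force: [-7.1, 1.7, -0.2]
width: 0.0005
grip_force: 3.1
```

Emit:
{"method": "play_rows", "body": {"claw": [1,1,1,1,1,1,1,1], "delta_pos": [[0,-0.0125,0],[0,-0.0125,0],[0,-0.0125,0],[0,-0.0125,0],[0,-0.0125,0],[0,-0.0125,0],[0,-0.0125,0],[0,-0.0125,0]], "delta_rot": [[0,0,0],[0,0,0],[0,0,0],[0,0,0],[0,0,0],[0,0,0],[0,0,0],[0,0,0]]}}

```text
time: 14.15
ee_pos: [0.5206, -0.0008, 0.0419]
eef_rot: [-0.098, 0.995, 0.0, -0.001]
ft_force: [-6.3, 2.4, 0.2]
width: 0.0003
grip_force: 3.1
```

```bash
python3 st.py
```

```text
t 14.15 bar xy mm [ -5.2 -55.3] z 41.9 F [-5.71  3.6 ] 0.17 toolx deg 11.228708815604104 z [-0.003  0.    -1.   ] w 0.00029297976451654736
```

Emit:
{"method": "play_rows", "body": {"claw": [1,1,1,1,1,1,1,1], "delta_pos": [[0,-0.0125,0],[0,-0.0125,0],[0,-0.0125,0],[0,-0.0125,0],[0,-0.0125,0],[0,-0.0125,0],[0,-0.0125,0],[0,-0.0125,0]], "delta_rot": [[0,0,0],[0,0,0],[0,0,0],[0,0,0],[0,0,0],[0,0,0],[0,0,0],[0,0,0]]}}

```text
time: 14.95
ee_pos: [0.5245, -0.0204, 0.0418]
eef_rot: [-0.098, 0.995, 0.0, -0.001]
ft_force: [-6.2, 1.3, 0.6]
width: 0.0007
grip_force: 3.1
```

Emit:
{"method": "play_rows", "body": {"claw": [1,1,1,1,1,1,1,1], "delta_pos": [[0,-0.0125,0],[0,-0.0125,0],[0,-0.0125,0],[0,-0.0125,0],[0,-0.0125,0],[0,-0.0125,0],[0,-0.0125,0],[0,-0.0125,0]], "delta_rot": [[0,0,0],[0,0,0],[0,0,0],[0,0,0],[0,0,0],[0,0,0],[0,0,0],[0,0,0]]}}

```text
time: 15.75
ee_pos: [0.5284, -0.04, 0.0418]
eef_rot: [-0.098, 0.995, 0.0, -0.001]
ft_force: [-6.4, 2.6, 0.1]
width: 0.0006
grip_force: 3.1
```

Emit:
{"method": "play_rows", "body": {"claw": [1,1,1,1,1,1,1,1], "delta_pos": [[0,-0.0125,0],[0,-0.0125,0],[0,-0.0125,0],[0,-0.0125,0],[0,-0.0125,0],[0,-0.0125,0],[0,-0.0125,0],[0,-0.0125,0]], "delta_rot": [[0,0,0],[0,0,0],[0,0,0],[0,0,0],[0,0,0],[0,0,0],[0,0,0],[0,0,0]]}}

```text
time: 16.55
ee_pos: [0.5323, -0.0597, 0.0418]
eef_rot: [-0.098, 0.995, 0.0, -0.001]
ft_force: [-7.7, 1.1, -0.6]
width: 0.0004
grip_force: 3.1
```

Emit:
{"method": "play_rows", "body": {"claw": [1,1,1,1,1,1,1,1], "delta_pos": [[0,-0.0125,0],[0,-0.0125,0],[0,-0.0125,0],[0,-0.0125,0],[0,-0.0125,0],[0,-0.0125,0],[0,-0.0125,0],[0,-0.0125,0]], "delta_rot": [[0,0,0],[0,0,0],[0,0,0],[0,0,0],[0,0,0],[0,0,0],[0,0,0],[0,0,0]]}}

```text
time: 17.35
ee_pos: [0.5361, -0.0793, 0.0418]
eef_rot: [-0.098, 0.995, 0.0, -0.001]
ft_force: [-6.0, 1.4, 0.3]
width: 0.0006
grip_force: 3.1
```

```bash
python3 st.py;python3 - <<'E'
from bench import r
import cv2
c=r.camera("scene")
cv2.imwrite("pics/s3.png",cv2.resize(c["pixels"][190:290,240:440,::-1],None,fx=4,fy=4,interpolation=cv2.INTER_CUBIC))
E
```

```text
t 17.35 bar xy mm [  -5.2 -135.4] z 41.8 F [-5.63  2.54] 0.29 toolx deg 11.21564966552526 z [-0.003  0.    -1.   ] w 0.000633363368563517
```

View pics/s3.png

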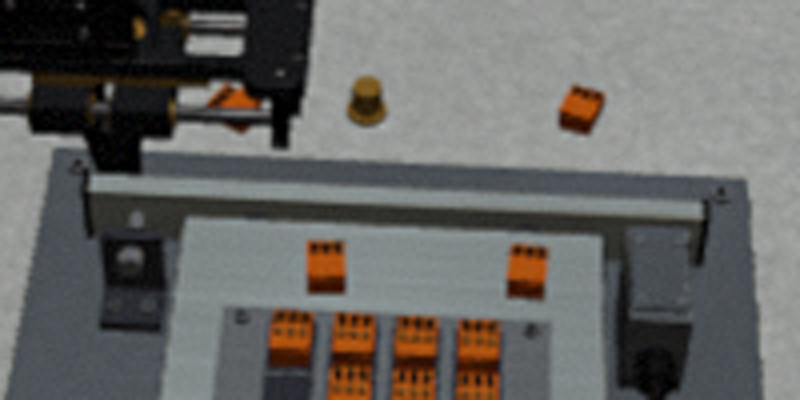

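The finger sits at crop x≈115 and the bar's right end at ≈90, so about 12 mm remain. The loose parts are unmoved. I finish the run, hold, then ease off.

Emit:
{"method": "play_rows", "body": {"claw": [1,1,1,1,1,1,1,1], "delta_pos": [[0,-0.0125,0],[0,-0.0125,0],[0,-0.0125,0],[0,-0.0125,0],[0,-0.01,0],[0,-0.005,0],[0,0,0],[0,0,0]], "delta_rot": [[0,0,0],[0,0,0],[0,0,0],[0,0,0],[0,0,0],[0,0,0],[0,0,0],[0,0,0]]}}

```text
time: 18.2
ee_pos: [0.5387, -0.0922, 0.0418]
eef_rot: [-0.098, 0.995, 0.0, -0.001]
ft_force: [-5.5, 1.4, 0.3]
width: 0.0006
grip_force: 3.0
```

```bash
python3 st.py
```

```text
t 18.2 bar xy mm [  -5.2 -148.5] z 41.8 F [-5.12  2.47] 0.34 toolx deg 11.21364225846563 z [-0.003  0.    -1.   ] w 0.0006318997703290494
```

Emit:
{"method": "play_rows", "body": {"claw": [1,1,1,1,1,1,1,1], "delta_pos": [[0.015,0,0],[0.015,0,0],[0.015,0,0],[0.025,0,0],[0.03,0,0],[0.04,0,0],[0.04,0,0],[0,0,0]], "delta_rot": [[0,0,0],[0,0,0],[0,0,0],[0,0,0],[0,0,0],[0,0,0],[0,0,0],[0,0,0]]}}

```text
time: 19.0
ee_pos: [0.5035, -0.0997, 0.0426]
eef_rot: [-0.097, 0.995, 0.0, -0.0]
ft_force: [0.3, -0.1, 0.5]
width: 0.0007
grip_force: 0.0
```

Emit:
{"method": "play_rows", "body": {"claw": [1,1,1,1,1,1,1,1], "delta_pos": [[0,0,-0.06],[0,0,-0.06],[0,0,-0.06],[0,0,-0.06],[0,0,-0.06],[0,0,-0.06],[0,0,-0.06],[0,0,0]], "delta_rot": [[0,0,0],[0,0,0],[0,0,0],[0,0,0],[0,0,0],[0,0,0],[0,0,0],[0,0,0]]}}

```text
time: 19.8
ee_pos: [0.5056, -0.0994, 0.1284]
eef_rot: [-0.098, 0.995, -0.0, 0.001]
ft_force: [0.4, 0.3, 0.3]
width: 0.0004
grip_force: 0.0
```

Emit:
{"method": "play_rows", "body": {"claw": [1,1,1,1], "delta_pos": [[0,0,0],[0,0,0],[0,0,0],[0,0,0]], "delta_rot": [[0,0,0],[0,0,0],[0,0,0],[0,0,0]]}}

```text
time: 20.2
ee_pos: [0.5043, -0.0993, 0.1261]
eef_rot: [-0.098, 0.995, 0.0, -0.0]
ft_force: [-0.7, 0.5, 0.6]
width: 0.0004
grip_force: 0.0
```

```bash
python3 st.py;python3 - <<'E'
from bench import r
import cv2
c=r.camera("scene")
cv2.imwrite("pics/s4.png",cv2.resize(c["pixels"][190:290,240:440,::-1],None,fx=4,fy=4,interpolation=cv2.INTER_CUBIC))
E
```

```text
t 20.2 bar xy mm [ -40.3 -148.8] z 126.1 F [-0.57  0.61] 0.59 toolx deg 11.19862749669968 z [-0.001  0.    -1.   ] w 0.00043288151031998796
```

View pics/s4.png

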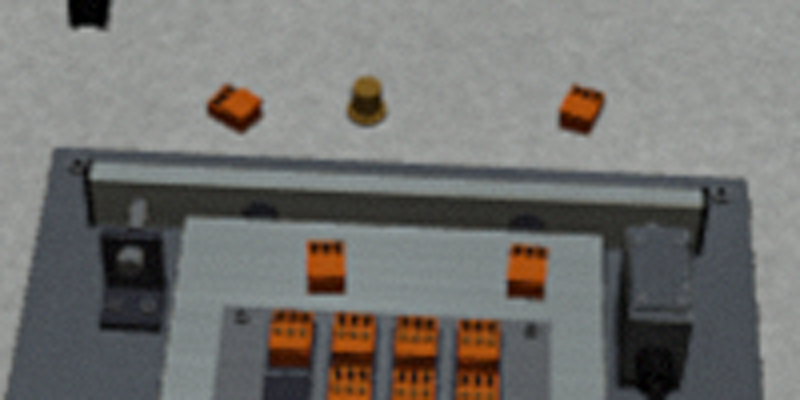

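The bar is back out (its edge moved from row ~178 to ~165), the arm is clear, and all parts are in place.

```bash
python3 -c "
from bench import r
print(r.close_job())"
```

```text
the job is handed in; nothing more can be done
None
```

The trip bar check is done and handed in at about 20 s: I pressed the bar about 7 mm (estimated from about 6 N) at its left, limit-switch end, ran the closed fingertips along to its right end with it held in, then let it spring back and moved clear; the shuttle and the loose parts round it look unmoved in the last picture.

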